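Count along the sample rack and push the offcut into its third gap

ROBOT

A 7-joint arm with a two-finger parallel gripper is mounted at the origin on the work surface. World frame = base frame: x ahead of the robot, y to its left, z up, the work surface at z = 0. Lengths are in mm, angles in rad, forces in N, time in s.
With the tool pointing down it reaches from about 400 to 850 mm from the base axis. Payload 4.4 kg.
Tool frame: the origin (TCP) lies midway between the tips of the shut fingers; the grasp point (between the pads) lies 19 mm behind it; x points along the fingers, z is the direction in which the jaws open and shut, and the axes are right-handed (so a half turn about x gives the same grasp; the last joint's range is limited). The gripper opens to 94 mm and grips with 3 to 60 N. Pads are 16 mm wide; open, the fingers measure 119 mm over their backs; the gripper's body (75 mm by 177 mm) begins 78 mm behind the grasp point.
Start: joints at [1.036, 0.628, 0.038, 1.517, -0.027, 0.996, -0.02], TCP at [293.71, -579.873, 205.478] pointing down, gripper open.
Joint ranges: [-3.06, 3.06], [-0.37, 2.12], [-1.25, 1.32], [0.18, 2.47], [-1.1, 4.24], [0.23, 1.98], [-2.94, 2.94]. Speed limits (rad/s): [2.57, 2.57, 3.14, 3.14, 3.14, 3.14, 3.14].

INTERFACE

Orientations are given as a rotation vector (axis times angle).
In Python, from cell import r gives the robot as it stands. The module is installed in compiled form; this text tells all that it offers.
- The arm moves only by the tool move_arm, never from a script. Its arguments are lists of equal length, an entry for each row: "delta_rot": the turn, a rotation vector about the tool's x, y, z in degrees, a list of three; "xyz": the shift along the tool's x, y, z in m, a list of three; "gripper": the opening, from 0 (shut) to 1 (fully open). A call has 1 to 10 rows; each row is the pose to reach, as a shift and turn from the pose measured when the call began, along the tool's axes at that moment; what a row does not reach only later rows make up. A row lasts 1/8 s, in which the tool goes at most 62.5 mm and 10.7 degrees, less where a joint would pass 70% of its speed; a pose out of reach is approached as far as the arm can. A call with a gripper value outside its range is refused whole. The fingers move at their own pace and stop on an object; "squeeze" is the grip in N (left out, the last holds). Time passes only in rows, so rows that repeat a pose let the fingers close. It gives the time, the measured TCP pose, the force and the opening at its end, in the units of the state.
- r.read_state(): the state, without advancing time (a new reading comes with each control period).
- r.grab_frame(name): name is "scene" or "side" or "wrist"; returns (picture, depth): 480x640x3 uint8, red, green, blue; 480x640 float32, mm along the optical axis (not along the pixel's ray), 0 where there is no reading.
- r.camera_params(name): a dict with "mtx" (3x3 intrinsics, pixels), "position" and "rotation" of the camera in the world; the wrist camera has in their place "hand_eye" (4x4, takes a point from camera to tool coordinates, whose origin is the TCP and whose axes are the tool frame's). Camera axes: x right, y down, z forward; pixel columns grow to the right and rows downward; lengths in mm; the calibration is good to about 2 mm. A picture is of the moment at which its call begins: read the wrist's pose just before it. camera_params takes no time and is no camera call.
- r.job_done(): hands the job in, once; it reports no verdict.
The state is a dict: "time": time; "qpos": joint angles; "qd": joint speeds; "effort": joint torques, N m; "ee_pos": TCP position; "ee_rot": TCP orientation; "contact_force": force on the tool from outside, world axes, zero at the start; "wrist_torque": the same for the moment, N m; "grip_width": finger opening in mm.
Only numpy, scipy, OpenCV 4.12 (cv2) and the standard library are available. Lean on these libraries where they do the work, as an engineer would, in place of code of your own. Each camera call takes 0.05 s, during which the arm holds its last target.

TASK

Counting from the rack's end where the ball-topped post stands, run a closed fingertip along the top of the wooden rail over the first and second gaps (filled or empty, each one counts) and stop over the third, touching the rail all the way and going no farther. Then push the loose wooden block lying in front of the rack along the table into that third gap, endways, until it is fully home against the back bar, entering no other gap. Only touch and push: pinch and lift nothing, leave everything else where it is, and finish clear of everything.

Things in the scene. Friction and masses are not known exactly. Their poses are not given: they have to be found in the camera images.
- rack: Green steel rack fixed to the table: seven upright dividers (6 mm thick, 50 high, 70 deep, round-nosed) 60 mm apart make six gaps, each 54 mm clear, floored by the table (z = 0). Origin: on the table, middle of the open front (divider noses). x points into the gaps (away from the robot), y along the row (left), z up. Gap centres: y = -150, -90, -30, 30, 90, 150 mm. Position and yaw vary.
- rack_stop (a point): Middle of the front face of the rack's back bar (14 mm thick, 40 mm high), which stops the blocks: at rack x = 70 mm, y = 0, 20 mm above the table. Axes as the rack's.
- rail: Wooden rail along the rack above the gaps, 24 mm (x) by 366 mm (y) by 14 mm thick, carried on springs: origin at the centre of its top face, 78 mm above the table, 45 mm behind the rack's front, axes as the rack's. It gives way straight down: starts to move at 2 N, then 0.5 N per mm, stop at 12 mm. Highest part of the rack.
- ball_post: Slim steel post with a black ball on top, 106 mm high, ball 28 mm in diameter, on a foot 36 by 30 mm; fixed 30 mm outside the outermost divider, at one of the rack's two ends (left or right varies). Marks the end from which gaps are counted. Origin: centre of its underside, at rack x = 35 mm and y = +210 or -210 mm.
- bolt_block: Low dark steel block, 50 by 30 mm, 39 mm high with its bolt head, fixed at the rack's other end. Origin: centre of its underside.
- block: The loose wooden block to push in: a planed offcut 100 mm long (its x), 38 mm wide (its y), 30 mm high, about 75 g (50 to 110 g), lying flat on the table in front of the rack, its x roughly along the rack's x. Origin: centre of its underside. Fully home its origin is at rack x = 20 mm and 30 mm of it stick out of the gap.
- stock_a: A wooden block just like the loose one, already lying in the rack's gap at rack y = 90 mm. Origin: centre of its underside. Leave alone.
- stock_b: A wooden block just like the loose one, already lying in the rack's gap at rack y = -90 mm. Origin: centre of its underside. Leave alone.
- offcut: Bystander: square wooden offcut 70 by 70 by 45 mm, to the right. Origin: centre of its underside. Leave alone.
- wrench: Bystander: steel wrench lying flat to the right, nearer the robot than the block. Leave alone.
- oil: Bystander: grey bottle, 56 mm in diameter, 120 mm high, to the left. Origin: centre of its underside. Leave alone.
- brush: Bystander: hand brush lying to the left. Leave alone.
- tin: Bystander: open aluminium tin, 68 mm in diameter, 55 mm high, to the right. Origin: centre of its underside. Leave alone.
Not all that is in view belongs to the job. What is shaped like the block but pink or red is not meant.

How it is judged (in metres and radians):
On the way, in this order (a step that is already met when the one before it is completed fails the run):
1. the fingertip touches the rail over the first gap (contact force between the fingers and rail above 0.3 N and ((y of ball_post in the frame of rack above 0 m and y of the grasp point in the frame of rack between 0.13 and 0.22 m) or (y of ball_post in the frame of rack below 0 m and y of the grasp point in the frame of rack between -0.22 and -0.13 m))), for 0.03 s.
2. still on the rail, it passes the divider between gaps 1 and 2 (contact force between the fingers and rail above 0.3 N and ((y of ball_post in the frame of rack above 0 m and y of the grasp point in the frame of rack between 0.108 and 0.13 m) or (y of ball_post in the frame of rack below 0 m and y of the grasp point in the frame of rack between -0.13 and -0.108 m))), for 0.03 s.
3. on the rail over the second gap (contact force between the fingers and rail above 0.3 N and ((y of ball_post in the frame of rack above 0 m and y of the grasp point in the frame of rack between 0.072 and 0.108 m) or (y of ball_post in the frame of rack below 0 m and y of the grasp point in the frame of rack between -0.108 and -0.072 m))), for 0.03 s.
4. still on the rail, it passes the divider between gaps 2 and 3 (contact force between the fingers and rail above 0.3 N and ((y of ball_post in the frame of rack above 0 m and y of the grasp point in the frame of rack between 0.05 and 0.072 m) or (y of ball_post in the frame of rack below 0 m and y of the grasp point in the frame of rack between -0.072 and -0.05 m))), for 0.03 s.
5. on the rail over the third gap (contact force between the fingers and rail above 0.3 N and ((y of ball_post in the frame of rack above 0 m and y of the grasp point in the frame of rack between 0.01 and 0.05 m) or (y of ball_post in the frame of rack below 0 m and y of the grasp point in the frame of rack between -0.05 and -0.01 m))), for 0.03 s.
6. the block lies home in the third gap (((y of ball_post in the frame of rack above 0 m and y of block in the frame of rack between 0.018 and 0.042 m) or (y of ball_post in the frame of rack below 0 m and y of block in the frame of rack between -0.042 and -0.018 m)) and x of block in the frame of rack above 0.014 m and angle between the x axis of block and the x axis of rack, either way round below 0.2 rad and angle between block's own z axis and vertical below 0.1 rad and height (world z) of block below 0.006 m), for 0.2 s.
At the end, for the whole second after the job is handed in: The block lies flat and at rest in the third gap from the ball post's end, within 12 mm of the gap's centre line and 0.2 rad of its direction, its far end within 6 mm of the back bar (all of step 6 and linear speed of block below 0.01 m/s); the robot touches nothing.
It fails at once if the block is lifted or tipped (height (world z) of block above 0.012 m or angle between block's own z axis and vertical above 0.35 rad).
It fails at once if the fingertip runs on over the fourth gap or beyond (contact force between the fingers and rail above 0.3 N and ((y of ball_post in the frame of rack above 0 m and y of the grasp point in the frame of rack between -0.3 and -0.018 m) or (y of ball_post in the frame of rack below 0 m and y of the grasp point in the frame of rack between 0.018 and 0.3 m))).
It fails at once if the block is pushed into another gap (x of block in the frame of rack above -0.015 m and (((y of ball_post in the frame of rack above 0 m and y of block in the frame of rack between 0.06 and 0.3 m) or (y of ball_post in the frame of rack below 0 m and y of block in the frame of rack between -0.3 and -0.06 m)) or ((y of ball_post in the frame of rack above 0 m and y of block in the frame of rack between -0.3 and 0 m) or (y of ball_post in the frame of rack below 0 m and y of block in the frame of rack between 0 and 0.3 m)))).
It fails at once if a block already in the rack is disturbed (distance of any of stock_a, stock_b from where it was at the start of the episode above 0.015 m).
It fails at once if a bystander is disturbed (distance of any of offcut, wrench, oil, brush, tin from where it was at the start of the episode above 0.025 m).
It also fails if it takes over 56 s, if anything falls off the work surface, if the arm or the gripper's body presses on something with over 40 N, if the wrist force passes 120 N, or if a joint passes its speed limit or range.

## Working session

There is one attempt and no reset: what is moved stays moved. The work goes in short steps, Python scripts to look and compute and a tool call to move; the robot and the scene stay as the last step left them, time stands still between calls to the robot, and variables do not carry over. Pictures are saved under pics/ and viewed, and the job is handed in when it is done.

Besides the shell and the picture viewer there is one more tool, called after "Request:" as name(argument=value, ...) on one line, values as JSON. move_arm: Moves the arm, as the interface text tells. Its arguments: {"type":"object","properties":{"delta_rot":{"type":"array","items":{"type":"array","items":{"type":"number"}}},"xyz":{"type":"array","items":{"type":"array","items":{"type":"number"}}},"gripper":{"type":"array","items":{"type":"number"}},"squeeze":{"type":"number"}},"required":["delta_rot","xyz","gripper"]}

```bash
mkdir -p pics; python3 - <<'E'
from cell import r
import cv2,numpy as np
s=r.read_state();print({k:np.round(v,3) for k,v in s.items()})
for n in("scene","side"):
    p,d=r.grab_frame(n);cv2.imwrite(f"pics/{n}0.png",p[:,:,::-1]);np.save(f"{n}0.npy",d);np.save(f"{n}0p.npy",p)
    c=r.camera_params(n);print(n,{k:np.round(v,3).tolist() for k,v in c.items()})
print(r.camera_params("wrist"))
E
```

```text
{'time': np.float64(0.0), 'qpos': array([ 1.036,  0.629,  0.038,  1.518, -0.027,  0.996, -0.02 ]), 'qd': array([ 0.   , -0.002, -0.001, -0.   , -0.   ,  0.   , -0.001]), 'effort': array([-0.0000e+00, -5.4973e+01,  1.1440e+00, -1.8663e+01, -5.2000e-02,
        2.4000e-02,  0.0000e+00]), 'ee_pos': array([ 293.376, -579.274,  204.553]), 'ee_rot': array([ 0.858,  1.397, -0.857]), 'contact_force': array([ 0.687, -1.14 , -0.291]), 'wrist_torque': array([ 0.026, -0.024, -0.017]), 'grip_width': np.float64(94.274)}
scene {'mtx': [[617.498, 0.0, 318.306], [0.0, 617.498, 236.754], [0.0, 0.0, 1.0]], 'position': [1090.083, -503.176, 1034.486], 'rotation': [-2.223, -1.105, 0.381]}
side {'mtx': [[574.402, 0.0, 325.583], [0.0, 574.402, 248.563], [0.0, 0.0, 1.0]], 'position': [-66.649, 806.561, 744.885], 'rotation': [-0.794, 2.435, -1.309]}
{'mtx': array([[341.48305608,   0.        , 316.30937278],
       [  0.        , 341.48305608, 238.37559988],
       [  0.        ,   0.        ,   1.        ]]), 'hand_eye': array([[ 5.75284473e-04, -2.55052355e-01,  9.66927073e-01,
        -1.79674336e+02],
       [-4.12353206e-04, -9.66927212e-01, -2.55052146e-01,
         7.25997676e+01],
       [ 9.99999750e-01, -2.51987939e-04, -6.61429868e-04,
        -5.17481137e-02],
       [ 0.00000000e+00,  0.00000000e+00,  0.00000000e+00,
         1.00000000e+00]])}
```

View pics/scene0.png

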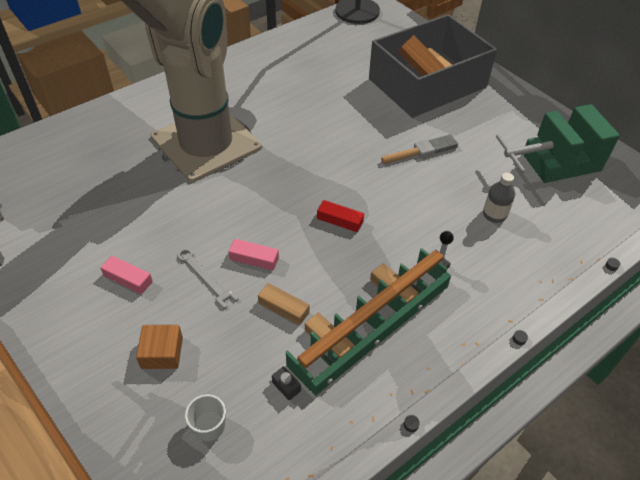

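View pics/side0.png

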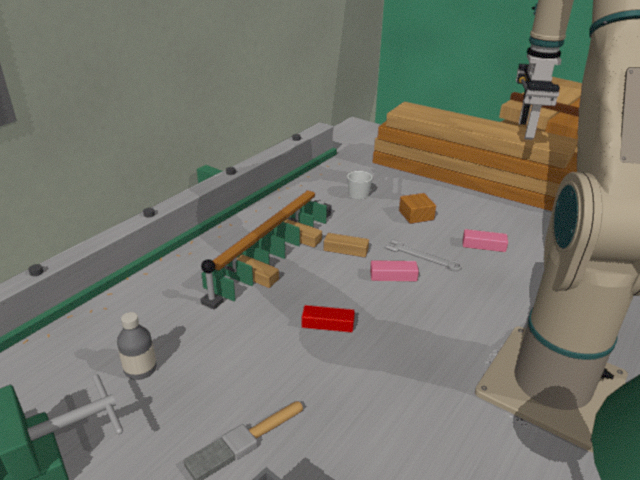

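Scene view: black ball at (446,238), on the rack's left end (rack +y), and bolt block at (286,382). The rail runs from (303,357) to (442,257). The wooden candidates are the loose block at (284,303), which lies free in front of the rack, and two blocks inside gaps at (325,333) and (392,282), which are stock_b and stock_a. The pink blocks at (126,275) and (254,254) and the red one at (340,216) are not meant. I'll measure next.

```bash
cat > h.py <<'E'
import numpy as np,cv2
from scipy.spatial.transform import Rotation as R
from cell import r
def ray(n,uv):
    c=r.camera_params(n);K=np.array(c["mtx"]);Rm=R.from_rotvec(np.array(c["rotation"]).ravel()).as_matrix() if np.size(c["rotation"])==3 else np.array(c["rotation"])
    uv=np.atleast_2d(uv).astype(float)
    d=np.c_[uv,np.ones(len(uv))]@np.linalg.inv(K).T@Rm.T
    return np.array(c["position"]).ravel(),d
def plane(n,uv,z):
    o,d=ray(n,uv);return o+d*((z-o[2])/d[:,2])[:,None]
def dep(n,uv,D):
    o,d=ray(n,uv);uv=np.atleast_2d(uv).astype(int);return o+d*D[uv[:,1],uv[:,0]][:,None]
def cloud(n,D):
    v,u=np.mgrid[:480,:640];o,d=ray(n,np.c_[u.ravel(),v.ravel()]);P=o+d*D.ravel()[:,None];P[D.ravel()==0]=np.nan;return P.reshape(480,640,3)
E
python3 - <<'E'
from h import *
for n in("scene","side"):
    D=np.load(n+"0.npy");p=np.load(n+"0p.npy");P=cloud(n,D)
    hsv=cv2.cvtColor(p,cv2.COLOR_RGB2HSV)
    wood=(hsv[...,0]>6)&(hsv[...,0]<22)&(hsv[...,1]>90)
    x,y,z=P[...,0],P[...,1],P[...,2]
    roi=(x>350)&(x<800)&(y>-350)&(y<350)
    rail=(wood&roi&(z>68)&(z<90)).astype(np.uint8)
    for nm,m in(("rail",rail),("wood low",(wood&roi&(z>22)&(z<38)).astype(np.uint8))):
        k,l,st,ce=cv2.connectedComponentsWithStats(m)
        for i in range(1,k):
            if st[i,4]<60: continue
            q=P[l==i];rect=cv2.minAreaRect(q[:,:2].astype(np.float32))
            print(n,nm,st[i].tolist(),ce[i].round(),"med",np.nanmedian(q,0).round(1),"rect",np.round(rect[0],1),np.round(rect[1],1),round(rect[2],1))
    blk=(hsv[...,2]<45)&(z>75)&(z<115)&roi&(x>350)
    q=P[blk];print(n,"ball",len(q),np.nanmedian(q,0).round(1) if len(q) else None, np.argwhere(blk).mean(0)[::-1] if len(q) else None)
E
```

```text
scene rail [298, 250, 146, 118, 2349] [369. 309.] med [656.8 -36.1  78.1] rect [654.  -15.6] [ 26.9 365.5] 4.2
scene wood low [371, 264, 29, 21, 320] [384. 274.] med [589.8  69.5  30.7] rect [591.6  69.9] [47.  40.7] 4.4
scene wood low [258, 284, 51, 36, 857] [283. 301.] med [ 521.4 -131.8   30.1] rect [ 519.6 -131.1] [100.2  37.7] 20.6
scene wood low [400, 286, 18, 17, 161] [409. 293.] med [654.8  77.1  30.4] rect [654.2  76.7] [26.4 34.6] 4.9
scene wood low [305, 313, 30, 26, 396] [319. 325.] med [ 605.3 -110.1   30.3] rect [ 607.6 -109.1] [48.  37.5] 5.6
scene wood low [331, 337, 23, 21, 240] [342. 347.] med [ 669.3 -103.7   30. ] rect [ 668.9 -102.7] [25.7 37.7] 6.6
scene ball 122 [630.9 186.9 101.2] [446.03278689 237.46721311]
side rail [213, 191, 102, 79, 1225] [261. 230.] med [648.3  15.9  77.3] rect [651.7  -2.9] [ 30.8 386.8] 5.9
side wood low [402, 203, 23, 14, 113] [412. 212.] med [ 453.8 -335.6   30.5] rect [ 462.1 -334.8] [30.3 63.8] 89.9
side wood low [284, 219, 38, 22, 291] [306. 230.] med [ 610.2 -108.3   29.9] rect [ 634.  -108.6] [ 42.3 110.4] 86.1
side wood low [324, 233, 45, 18, 477] [346. 241.] med [ 514.5 -125.3   29.6] rect [ 516.7 -128.1] [98.1 43.3] 19.9
side wood low [237, 255, 42, 25, 433] [260. 267.] med [599.6  70.9  29.7] rect [619.3  72.9] [110.3  39.2] 2.3
side ball 126 [620.3 198.1  97.4] [208.11111111 266.1984127 ]
```

```bash
python3 - <<'E'
import cv2
a=cv2.imread("pics/scene0.png")[220:400,230:470];cv2.imwrite("pics/crop1.png",cv2.resize(a,None,fx=3.3,fy=3.3,interpolation=2))
E
```

```text
(no output)
```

View pics/crop1.png

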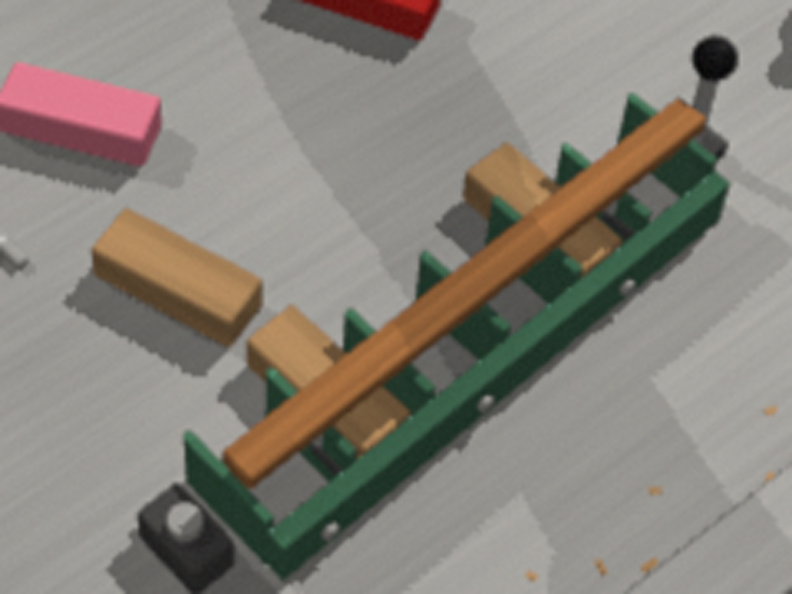

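The enlarged crop confirms it. The loose natural-wood block is at crop (175,275), in front of the rack, and the two stock blocks stand in the second gaps from each end. The ball is at the +y end, so the third gap is at rack y = +30 and is empty. Next I'll refine the rack frame and list the obstacles.

```bash
python3 - <<'E'
from h import *
fr=[]
for n in("scene","side"):
    D=np.load(n+"0.npy");p=np.load(n+"0p.npy");P=cloud(n,D)
    hsv=cv2.cvtColor(p,cv2.COLOR_RGB2HSV)
    x,y,z=np.moveaxis(P,2,0)
    wood=(hsv[...,0]>4)&(hsv[...,0]<22)&(hsv[...,1]>90)&(x>350)&(x<800)&(abs(y)<350)
    m=(wood&(z>74)&(z<84))
    v,u=np.nonzero(m);q=plane(n,np.c_[u,v],78)[:,:2]
    c=q.mean(0);vx=np.linalg.svd(q-c,full_matrices=False)[2][0];vx*=np.sign(vx[1])
    nrm=np.array([vx[1],-vx[0]]);a=(q-c)@vx;b=(q-c)@nrm
    rg=lambda t:(np.percentile(t,.5),np.percentile(t,99.5))
    cen=c+vx*np.mean(rg(a))+nrm*np.mean(rg(b))
    print(n,"rail c",cen.round(1),"yaw",np.degrees(np.arctan2(-vx[0],vx[1])).round(2),"L",np.ptp(rg(a)).round(1),"W",np.ptp(rg(b)).round(1))
    # ball by two-view later
o1,d1=ray("scene",[[446,237.8]]);o2,d2=ray("side",[[208.1,266.2]])
A=np.c_[d1[0],-d2[0]];t=np.linalg.lstsq(A,o2-o1,rcond=None)[0];print("ball",(o1+d1[0]*t[0]).round(1),(o2+d2[0]*t[1]).round(1))
yaw=np.radians(4.2);X=np.array([np.cos(yaw),np.sin(yaw)]);Y=np.array([-X[1],X[0]]);O=np.array([654,-15.6])-45*X
# obstacles map from scene
D=np.load("scene0.npy");P=cloud("scene",D)
m=((P[...,2]>7)&(P[...,0]>300)&(P[...,0]<800)&(abs(P[...,1])<420)).astype(np.uint8)
k,l,st,ce=cv2.connectedComponentsWithStats(m)
for i in range(1,k):
    if st[i,4]<40: continue
    q=P[l==i];xy=(q[:,:2]-O)@np.c_[X,Y]
    print(ce[i].round(),st[i,4],"rack x",np.percentile(xy[:,0],[1,99]).round(),"y",np.percentile(xy[:,1],[1,99]).round(),"zmax",np.nanpercentile(q[:,2],99).round())
s=r.read_state();print(R.from_rotvec(s["ee_rot"]).as_matrix().round(3))
E
```

```text
scene rail c [654.8 -16.1] yaw 4.43 L 360.6 W 25.0
side rail c [650.8 -12.5] yaw 4.57 L 359.4 W 26.2
ball [627.3 193.2  91.7] [627.1 193.   91.7]
[408. 153.] 458 rack x [-267. -204.] y [342. 456.] zmax 25.0
[500. 198.] 1067 rack x [-3. 48.] y [388. 428.] zmax 123.0
[340. 215.] 881 rack x [-242. -146.] y [103. 172.] zmax 34.0
[371. 316.] 8076 rack x [-30.  85.] y [-182.  212.] zmax 101.0
[254. 253.] 989 rack x [-280. -185.] y [-112.  -35.] zmax 34.0
[212. 283.] 328 rack x [-322. -173.] y [-196. -161.] zmax 13.0
[141. 282.] 264 rack x [-332. -311.] y [-307. -265.] zmax 34.0
[284. 303.] 1118 rack x [-146.  -48.] y [-134.  -75.] zmax 34.0
[159. 346.] 1771 rack x [-211. -125.] y [-386. -295.] zmax 49.0
[286. 382.] 581 rack x [11. 61.] y [-225. -195.] zmax 43.0
[206. 415.] 1133 rack x [-28.  37.] y [-388. -325.] zmax 58.0
[[-0.001  0.892  0.452]
 [ 0.001  0.452 -0.892]
 [-1.    -0.    -0.002]]
```

```bash
cat >> h.py <<'E'
YAW=4.45
X=np.array([np.cos(np.radians(YAW)),np.sin(np.radians(YAW))]);Y=np.array([-X[1],X[0]]);O=np.array([653.5,-15.])-45*X
def rk(p): return (np.asarray(p)[...,:2]-O)@np.c_[X,Y]
def plan(rx,ry,z,yaw):
    "tool delta to rack target rx,ry, height z, tool-y axis at rack-yaw deg"
    s=r.read_state();M=R.from_rotvec(s["ee_rot"]).as_matrix()
    t=np.r_[O+rx*X+ry*Y,z]
    a=np.radians(YAW+yaw);T=np.c_[[0,0,-1],[np.cos(a),np.sin(a),0],[np.sin(a),-np.cos(a),0]]
    print("t",s["time"],"now rack",rk(s["ee_pos"]).round(1),"z",s["ee_pos"][2].round(1),"F",np.round(s["contact_force"],2),"w",s["grip_width"].round(1))
    print("xyz(m)",(M.T@(t-s["ee_pos"])/1000).round(4),"rot deg",np.degrees(R.from_matrix(M.T@T).as_rotvec()).round(2))
E
python3 -c "
from h import *
plan(45,150,150,0)"
```

```text
Traceback (most recent call last):
  File "h.py", line 23, in plan
    print("t",s["time"],"now rack",rk(s["ee_pos"]).round(1),"z",s["ee_pos"][2].round(1),"F",np.round(s["contact_force"],2),"w",s["grip_width"].round(1))
                                                                                                                               ^^^^^^^^^^^^^^^^^^^^^
AttributeError: 'float' object has no attribute 'round'
```

```bash
sed -i 's/s\["grip_width"\].round(1)/round(s["grip_width"],1)/' h.py
python3 -c "
from h import *
plan(45,150,150,0)"
```

```text
t 0.1 now rack [-357.7 -534.7] z 204.7 F [-0.87  0.11 -0.57] w 93.9
xyz(m) [ 0.0555  0.6334 -0.4793] rot deg [ 2.242e+01 -9.000e-02  2.000e-02]
```

Request:
move_arm(delta_rot=[[2, 0, 0], [5, 0, 0], [8, 0, 0], [11, 0, 0], [14, 0, 0], [17, 0, 0], [20, 0, 0], [22.4, 0, 0], [22.4, 0, 0], [22.4, 0, 0]], xyz=[[0, 0.04, -0.03], [0, 0.08, -0.06], [0, 0.127, -0.096], [0, 0.174, -0.132], [0, 0.221, -0.168], [0, 0.268, -0.204], [0, 0.315, -0.24], [0, 0.362, -0.276], [0, 0.409, -0.31], [0, 0.45, -0.34]], gripper=[0, 0, 0, 0, 0, 0, 0, 0, 0, 0])

```text
time: 1.35
ee_pos: [541.9, -70.3, 205.0]
ee_rot: [1.152, 1.248, -1.151]
contact_force: [0.7, 0.3, 0.7]
grip_width: 0.4
```

```bash
python3 -c "
from h import *
plan(45,150,110,0)"
```

```text
t 1.35 now rack [-70.6 -46.5] z 205.0 F [0.71 0.31 0.7 ] w 0.4
xyz(m) [ 0.0953  0.116  -0.1961] rot deg [ 0.08 -0.11  0.05]
```

Request:
move_arm(delta_rot=[[0, 0, 0], [0, 0, 0], [0, 0, 0], [0, 0, 0], [0, 0, 0], [0, 0, 0], [0, 0, 0], [0, 0, 0]], xyz=[[0, 0.023, -0.04], [0, 0.052, -0.088], [0, 0.08, -0.135], [0, 0.105, -0.178], [0.03, 0.116, -0.196], [0.06, 0.116, -0.196], [0.085, 0.116, -0.196], [0.085, 0.116, -0.196]], gripper=[0, 0, 0, 0, 0, 0, 0, 0])

```text
time: 2.35
ee_pos: [639.9, 134.1, 117.8]
ee_rot: [1.148, 1.251, -1.155]
contact_force: [-0.0, 0.1, 0.2]
grip_width: 0.3
```

```bash
python3 -c "
from h import *
for n in('scene','side'):
    p,d=r.grab_frame(n);cv2.imwrite(f'pics/{n}1.png',p[:,:,::-1]);
a=cv2.imread('pics/scene1.png')[150:350,300:500];b=cv2.imread('pics/side1.png')[150:350,150:350]
cv2.imwrite('pics/c2.png',cv2.resize(np.hstack([a,b]),None,fx=2,fy=2))
plan(45,150,82,0)"
```

```text
t 2.45 now rack [ 45.3 149.7] z 120.6 F [-0.14 -0.84 -0.16] w 0.4
xyz(m) [ 0.0386 -0.0003 -0.0002] rot deg [ 0.07 -0.1   0.04]
```

View pics/c2.png

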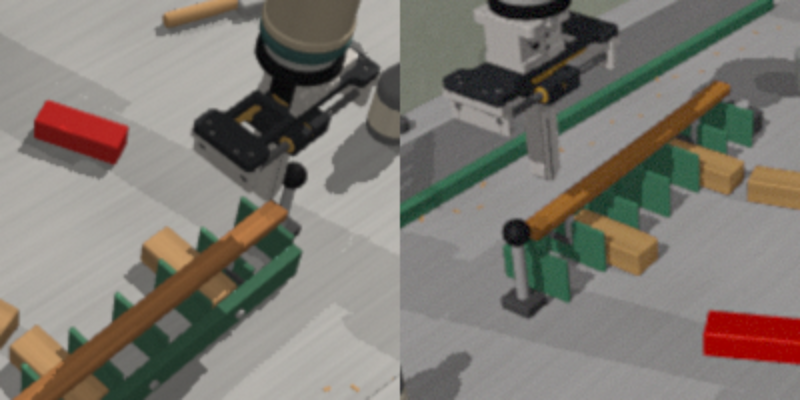

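Both views show the closed fingers above the rail near the ball end, at crop left (270,185) and right (545,170). I'll lower gently.

Request:
move_arm(delta_rot=[[0, 0, 0], [0, 0, 0], [0, 0, 0], [0, 0, 0], [0, 0, 0], [0, 0, 0], [0, 0, 0]], xyz=[[0.02, 0, 0], [0.032, 0, 0], [0.037, 0, 0], [0.041, 0, 0], [0.045, 0, 0], [0.047, 0, 0], [0.047, 0, 0]], gripper=[0, 0, 0, 0, 0, 0, 0])

```text
time: 3.32
ee_pos: [642.6, 134.5, 74.2]
ee_rot: [1.152, 1.247, -1.15]
contact_force: [-0.6, -0.9, 4.0]
grip_width: 0.7
```

```bash
python3 -c "
from h import *
plan(45,30,73,0)
p,d=r.grab_frame('side');cv2.imwrite('pics/c3.png',cv2.resize(p[180:320,170:330,::-1],None,fx=4,fy=4));plan(45,30,73,0)"
```

```text
t 3.325 now rack [ 45.7 149.9] z 74.2 F [-0.58 -0.91  3.98] w 0.7
xyz(m) [ 0.0009 -0.0009  0.1199] rot deg [ 0.07 -0.11 -0.02]
t 3.375 now rack [ 45.8 149.9] z 74.2 F [-0.63  0.36  3.34] w 0.3
xyz(m) [ 0.001  -0.0009  0.1199] rot deg [ 0.07 -0.11 -0.02]
```

View pics/c3.png

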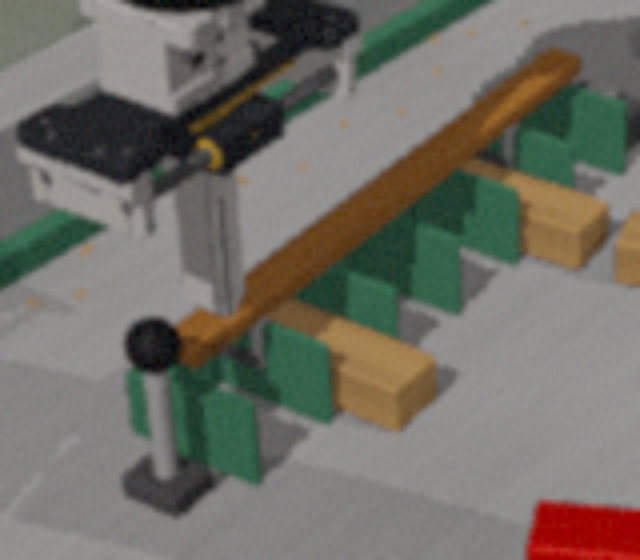

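Contact is confirmed: about 3.7 N up, tip at z = 74, over gap 1 at rack y = 150. Now I'll slide to y ≈ 30.

Request:
move_arm(delta_rot=[[0, 0, 0], [0, 0, 0], [0, 0, 0], [0, 0, 0], [0, 0, 0], [0, 0, 0], [0, 0, 0], [0, 0, 0], [0, 0, 0], [0, 0, 0]], xyz=[[0.001, 0, 0.006], [0.001, 0, 0.014], [0.001, 0, 0.022], [0.001, 0, 0.03], [0.001, 0, 0.038], [0.001, 0, 0.046], [0.001, 0, 0.052], [0.001, 0, 0.058], [0.001, 0, 0.064], [0.001, 0, 0.07]], gripper=[0, 0, 0, 0, 0, 0, 0, 0, 0, 0])

```text
time: 4.62
ee_pos: [648.1, 64.4, 73.0]
ee_rot: [1.152, 1.247, -1.15]
contact_force: [-0.3, 3.0, 4.3]
grip_width: -0.0
```

```bash
python3 -c "
from h import *
plan(45,30,73,0)"
```

```text
t 4.625 now rack [45.8 79.6] z 73.0 F [-0.31  2.95  4.3 ] w -0.0
xyz(m) [-0.0001 -0.0009  0.0496] rot deg [ 0.08 -0.11 -0.02]
```

Request:
move_arm(delta_rot=[[0, 0, 0], [0, 0, 0], [0, 0, 0], [0, 0, 0], [0, 0, 0], [0, 0, 0], [0, 0, 0], [0, 0, 0]], xyz=[[0, -0.001, 0.008], [0, -0.001, 0.016], [0, -0.001, 0.024], [0, -0.001, 0.032], [0, -0.001, 0.04], [0, -0.001, 0.047], [0, -0.001, 0.05], [0, -0.001, 0.05]], gripper=[0, 0, 0, 0, 0, 0, 0, 0])

```text
time: 5.62
ee_pos: [651.1, 13.4, 72.9]
ee_rot: [1.152, 1.246, -1.151]
contact_force: [-0.4, 1.3, 5.0]
grip_width: 0.7
```

```bash
python3 -c "
from h import *
plan(45,30,150,0)"
```

```text
t 5.625 now rack [44.8 28.5] z 72.9 F [-0.35  1.25  5.02] w 0.7
xyz(m) [-0.0771  0.0002 -0.0015] rot deg [ 0.05 -0.05 -0.01]
```

The rail run is done, ending at rack y = 28.5 with 5 N on the rail. I'll lift straight up.

Request:
move_arm(delta_rot=[[0, 0, 0], [0, 0, 0], [0, 0, 0], [0, 0, 0]], xyz=[[-0.03, 0, 0], [-0.065, 0, 0], [-0.1, 0, 0], [-0.1, 0, 0]], gripper=[0, 0, 0, 0])

```text
time: 6.12
ee_pos: [652.4, 11.8, 175.0]
ee_rot: [1.153, 1.241, -1.149]
contact_force: [1.5, -0.0, 0.1]
grip_width: 0.2
```

```bash
python3 -c "
from h import *
print(r.read_state()['qpos'])
plan(-97,-152,150,90);plan(-97,-152,150,-90)"
```

```text
[-0.11446003  0.662421    0.08985819  1.5482528  -0.06751482  0.92987141
 -1.49632331]
t 6.125 now rack [46.  26.8] z 175.0 F [ 1.53 -0.02  0.08] w 0.2
xyz(m) [ 0.0246 -0.1431  0.1787] rot deg [-89.99   0.24  -0.13]
t 6.125 now rack [46.  26.8] z 175.0 F [ 1.53 -0.02  0.08] w 0.2
xyz(m) [ 0.0246 -0.1431  0.1787] rot deg [90.01 -0.13 -0.24]
```

Request:
move_arm(delta_rot=[[-9, 0, 0], [-18, 0, 0], [-28, 0, 0], [-38, 0, 0], [-48, 0, 0], [-58, 0, 0], [-68, 0, 0], [-78, 0, 0], [-86, 0, 0], [-90, 0, 0]], xyz=[[0, -0.014, 0.018], [0, -0.029, 0.036], [0, -0.043, 0.054], [0, -0.058, 0.072], [0, -0.072, 0.09], [0, -0.087, 0.108], [0, -0.101, 0.126], [0, -0.116, 0.144], [0, -0.13, 0.162], [0, -0.143, 0.179]], gripper=[0, 0, 0, 0, 0.64, 0.64, 0.64, 0.64, 0.64, 0.64])

```text
time: 7.38
ee_pos: [521.5, -179.1, 172.7]
ee_rot: [-0.064, 1.57, 0.062]
contact_force: [1.1, -0.7, 0.4]
grip_width: 56.9
```

```bash
python3 -c "
from h import *
plan(-97,-153,14,90)
s=r.read_state();T=R.from_rotvec(s['ee_rot']).as_matrix()
p,d=r.grab_frame('wrist');cv2.imwrite('pics/w1.png',p[:,:,::-1])
p,d=r.grab_frame('scene');cv2.imwrite('pics/s2.png',p[:,:,::-1])
plan(-97,-153,14,90)
"
```

```text
t 7.375 now rack [ -99.3 -153.3] z 172.7 F [ 1.09 -0.73  0.37] w 56.9
xyz(m) [0.1587 0.0004 0.0022] rot deg [0.15 0.02 0.04]
t 7.475 now rack [-100.3 -155.1] z 172.7 F [0.63 0.63 0.19] w 59.8
xyz(m) [0.1587 0.0024 0.0035] rot deg [-0.23 -0.05  0.1 ]
```

View pics/w1.png

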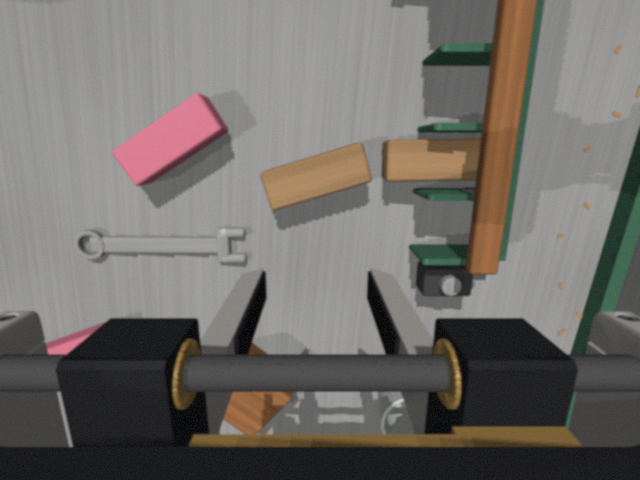

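View pics/s2.png

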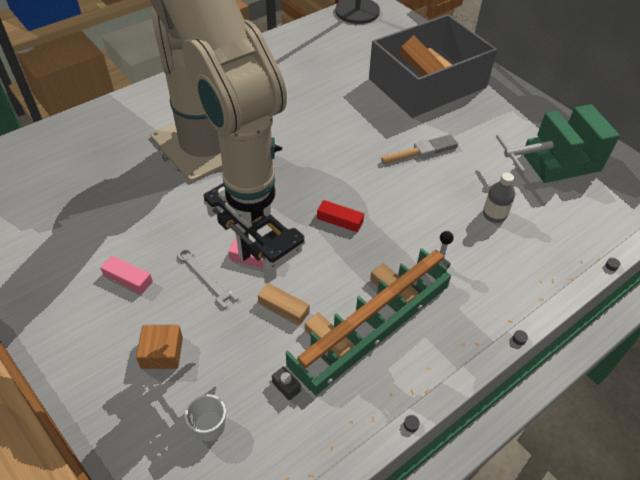

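Wrist view: loose block at (316,176), wrench jaw end at (235,245), and the open fingers at (245,300) and (385,300), spanning the stretch beside the block. The spot to the block's right is free, so I'll lower.

Request:
move_arm(delta_rot=[[0, 0, 0], [0, 0, 0], [0, 0, 0], [0, 0, 0], [0, 0, 0], [0, 0, 0]], xyz=[[0.04, 0.002, 0.003], [0.085, 0.002, 0.003], [0.125, 0.002, 0.003], [0.15, 0.002, 0.003], [0.158, 0.002, 0.003], [0.158, 0.002, 0.003]], gripper=[0.64, 0.64, 0.64, 0.64, 0.64, 0.64])

```text
time: 8.22
ee_pos: [523.3, -178.3, 14.3]
ee_rot: [-0.059, 1.572, 0.057]
contact_force: [-0.2, -0.3, 0.3]
grip_width: 60.2
```

```bash
python3 -c "
from h import *
plan(-97,3,14,90)
p,d=r.grab_frame('scene');cv2.imwrite('pics/s3.png',cv2.resize(p[220:360,180:380,::-1],None,fx=3.5,fy=3.5))
plan(-97,3,14,90)
"
```

```text
t 8.225 now rack [ -97.5 -152.7] z 14.3 F [-0.16 -0.26  0.3 ] w 60.2
xyz(m) [ 1.000e-04  1.557e-01 -1.000e-04] rot deg [-0.22 -0.1   0.07]
t 8.275 now rack [ -96.9 -153.1] z 15.1 F [ 0.49  0.24 -0.31] w 59.8
xyz(m) [ 0.0008  0.1561 -0.0007] rot deg [-0.23 -0.02  0.11]
```

View pics/s3.png

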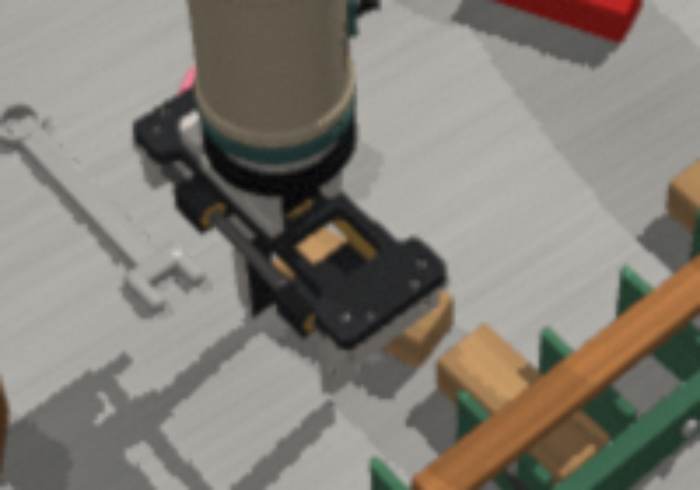

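The fingers are down beside the block, with the wrench at crop (160,280) clear of them. Now I'll push sideways toward +y.

Request:
move_arm(delta_rot=[[0, 0, 0], [0, 0, 0], [0, 0, 0], [0, 0, 0], [0, 0, 0], [0, 0, 0], [0, 0, 0], [0, 0, 0], [0, 0, 0], [0, 0, 0]], xyz=[[0, 0.006, 0], [0, 0.014, 0], [0, 0.022, 0], [0, 0.03, 0], [0, 0.038, 0], [0, 0.046, 0], [0, 0.054, 0], [0, 0.062, 0], [0, 0.07, 0], [0, 0.075, 0]], gripper=[0.64, 0.64, 0.64, 0.64, 0.64, 0.64, 0.64, 0.64, 0.64, 0.64])

```text
time: 9.52
ee_pos: [518.3, -103.1, 14.9]
ee_rot: [-0.06, 1.57, 0.057]
contact_force: [0.1, -0.5, 0.1]
grip_width: 59.8
```

```bash
python3 -c "
from h import *
p,d=r.grab_frame('wrist');cv2.imwrite('pics/w4.png',p[:,:,::-1])
plan(-97,3,14,90)
"
```

```text
t 9.575 now rack [-96.6 -76.7] z 14.9 F [-0.62  0.35  0.35] w 60.1
xyz(m) [ 0.0008  0.0797 -0.0006] rot deg [-0.16 -0.02  0.07]
```

View pics/w4.png

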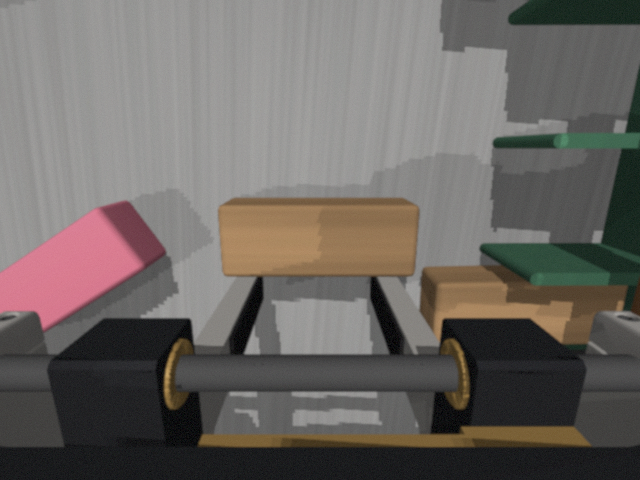

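The wrist view shows the block square against both fingers, with its corners at (222,272) and (414,272). The pink block at (110,250) is untouched. Continue.

Request:
move_arm(delta_rot=[[0, 0, 0], [0, 0, 0], [0, 0, 0], [0, 0, 0], [0, 0, 0], [0, 0, 0], [0, 0, 0], [0, 0, 0], [0, 0, 0], [0, 0, 0]], xyz=[[0, 0.008, 0], [0, 0.017, 0], [0, 0.026, 0], [0, 0.035, 0], [0, 0.044, 0], [0, 0.053, 0], [0, 0.062, 0], [0, 0.069, 0], [0, 0.074, 0], [0, 0.077, 0]], gripper=[0.64, 0.64, 0.64, 0.64, 0.64, 0.64, 0.64, 0.64, 0.64, 0.64])

```text
time: 10.82
ee_pos: [512.5, -25.4, 14.9]
ee_rot: [-0.06, 1.57, 0.058]
contact_force: [-0.5, -1.0, 0.7]
grip_width: 60.4
```

```bash
cat > blk.py <<'E'
from h import *
def blk(n,tag):
    p,D=r.grab_frame(n);cv2.imwrite(f"pics/{tag}.png",p[:,:,::-1]);P=cloud(n,D)
    hsv=cv2.cvtColor(p,cv2.COLOR_RGB2HSV);z=P[...,2]
    m=((hsv[...,0]>6)&(hsv[...,0]<22)&(hsv[...,1]>90)&(z>22)&(z<38)&(P[...,0]>350)&(P[...,0]<800)&(abs(P[...,1])<260)).astype(np.uint8)
    k,l,st,ce=cv2.connectedComponentsWithStats(m)
    for i in range(1,k):
        if st[i,4]<60: continue
        v,u=np.nonzero(l==i);q=rk(plane(n,np.c_[u,v],30))
        rect=cv2.minAreaRect(q.astype(np.float32));print(n,ce[i].round(),st[i,4],"rack c",np.round(rect[0],1),np.round(rect[1],1),"ang",round(rect[2],1))
E
python3 -c "
from blk import *
blk('scene','s5');blk('side','d5')
plan(-97,3,14,90)
"
```

```text
scene [323. 263.] 104 rack c [-111.6   12.5] [16.9 62.2] ang 73.8
scene [385. 274.] 321 rack c [-10.4  87.5] [46.6 40.4] ang 1.2
scene [349. 279.] 111 rack c [-49.2  26.3] [36.8 16.3] ang 87.3
scene [409. 293.] 160 rack c [53.6 90.9] [33.8 24.1] ang 89.5
scene [319. 325.] 393 rack c [ -9.4 -92. ] [45.1 39.6] ang 1.0
scene [342. 347.] 237 rack c [ 53.6 -89.2] [24.3 38.5] ang 0.2
side [315. 234.] 67 rack c [-31.2 -82.5] [18.6 42.9] ang 32.0
side [260. 268.] 441 rack c [11.9 92.5] [ 44.8 108.9] ang 84.3
side [314. 270.] 574 rack c [-98.1  35.6] [ 47.  102.8] ang 88.4
t 10.925 now rack [-96.3   0.7] z 14.9 F [-0.36  0.11  0.9 ] w 60.6
xyz(m) [ 0.0009  0.0023 -0.0007] rot deg [-0.14 -0.02  0.06]
```

View pics/d5.png

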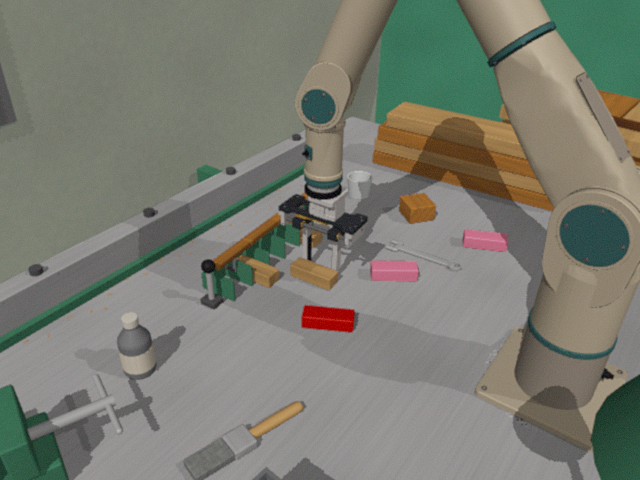

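The side view shows the block at (314,270), in front of the empty third gap and parallel to the dividers. I'll back off and lift, then measure it unobstructed.

Request:
move_arm(delta_rot=[[0, 0, 0], [0, 0, 0], [0, 0, 0], [0, 0, 0], [0, 0, 0], [0, 0, 0], [9, 0, 0], [18, 0, 0], [28, 0, 0], [38, 0, 0]], xyz=[[0, -0.008, 0], [0, -0.015, 0], [-0.02, -0.015, 0], [-0.06, -0.015, 0], [-0.1, -0.015, 0], [-0.14, -0.015, 0], [-0.14, -0.01, -0.02], [-0.14, 0, -0.04], [-0.14, 0.01, -0.07], [-0.14, 0.02, -0.1]], gripper=[0.64, 0.64, 0.64, 0.64, 0.64, 0.64, 0.12, 0.12, 0.12, 0.12])

```text
time: 12.18
ee_pos: [410.4, -13.2, 154.9]
ee_rot: [0.465, 1.52, -0.467]
contact_force: [-0.4, 0.2, 0.5]
grip_width: 23.2
```

```bash
python3 -c "
from blk import *
blk('scene','s6');blk('side','d6')
plan(-185,28,150,0)
"
```

```text
scene [335. 267.] 747 rack c [-92.1  26.4] [ 41.  101.8] ang 89.8
scene [385. 274.] 315 rack c [-10.3  87.7] [46.3 40.1] ang 1.2
scene [409. 293.] 157 rack c [53.6 90.9] [33.8 24.1] ang 89.5
scene [319. 325.] 396 rack c [ -9.4 -91.9] [45.1 39.4] ang 1.0
scene [342. 347.] 239 rack c [ 53.6 -89.2] [24.3 38.5] ang 0.2
side [306. 230.] 296 rack c [ 14.4 -85.8] [ 46.7 109.1] ang 85.6
side [260. 267.] 431 rack c [12.2 95. ] [ 45.2 106.2] ang 89.1
side [314. 269.] 572 rack c [-98.  36.] [ 45.6 102.8] ang 90.0
t 12.275 now rack [-200.    21.1] z 154.8 F [1.05 0.77 0.03] w 15.6
xyz(m) [0.0047 0.0147 0.0075] rot deg [ 5.178e+01 -3.000e-02  2.600e-01]
```

View pics/s6.png

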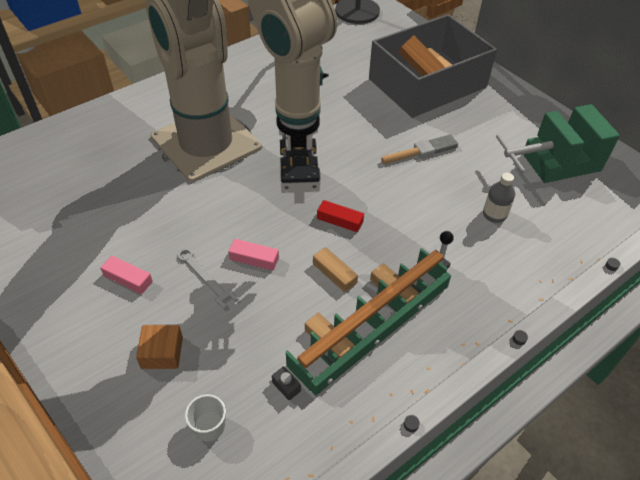

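Scene view: block at (335,267), measured at rack (-92…-98, 26…31) and parallel to the rack. Gap 3's centre is y = 30. The corridor behind the block is clear, with pink at (254,254) and red at (340,216) off to the sides. I'll swing to behind it.

Request:
move_arm(delta_rot=[[10, 0, 0], [20, 0, 0], [30, 0, 0], [40, 0, 0], [48, 0, 0], [51.8, 0, 0], [51.8, 0, 0], [51.8, 0, 0]], xyz=[[0, 0.005, 0.003], [0, 0.01, 0.005], [0, 0.015, 0.007], [0, 0.015, 0.007], [0, 0.015, 0.007], [0, 0.015, 0.007], [0, 0.015, 0.007], [0, 0.015, 0.007]], gripper=[0.12, 0.12, 0.12, 0.12, 0.12, 0.12, 0.12, 0.12])

```text
time: 13.28
ee_pos: [422.3, -4.7, 154.7]
ee_rot: [1.148, 1.247, -1.154]
contact_force: [0.5, -0.8, 0.5]
grip_width: 11.3
```

```bash
python3 -c "
from blk import *
plan(-175,28,15,0)
"
```

```text
t 13.275 now rack [-184.7   28.2] z 154.7 F [ 0.54 -0.81  0.48] w 11.3
xyz(m) [ 0.1397  0.0102 -0.    ] rot deg [0.07 0.09 0.22]
```

Request:
move_arm(delta_rot=[[0, 0, 0], [0, 0, 0], [0, 0, 0], [0, 0, 0], [0, 0, 0], [0, 0, 0]], xyz=[[0.04, 0.005, 0], [0.085, 0.008, 0], [0.12, 0.01, 0], [0.135, 0.01, 0], [0.14, 0.01, 0], [0.14, 0.01, 0]], gripper=[0.12, 0.12, 0.12, 0.12, 0.12, 0.12])

```text
time: 14.02
ee_pos: [431.6, -4.3, 14.1]
ee_rot: [1.147, 1.248, -1.155]
contact_force: [0.2, -0.2, 0.6]
grip_width: 11.3
```

```bash
python3 -c "
from blk import *
p,d=r.grab_frame('wrist');cv2.imwrite('pics/w7.png',p[:,:,::-1])
plan(-38,29,15,0)
"
```

```text
t 14.075 now rack [-175.2   28. ] z 14.5 F [0.45 0.27 0.3 ] w 11.1
xyz(m) [-0.0011  0.1372 -0.0007] rot deg [0.12 0.11 0.25]
```

View pics/w7.png

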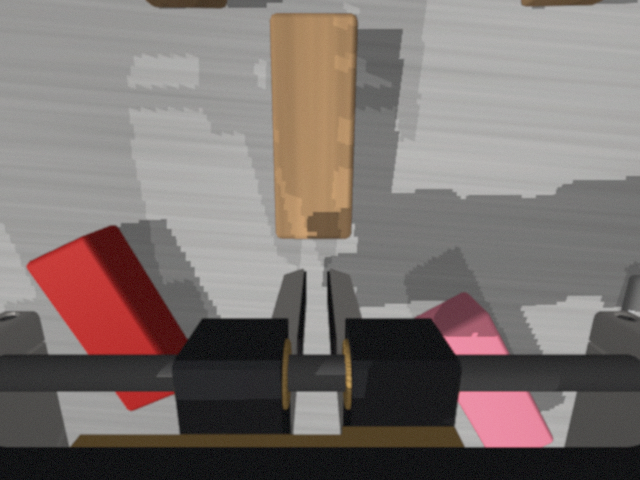

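Wrist view: the block's rear end is centred at column 314 and the fingers at 316, so they line up. Pushing forward.

Request:
move_arm(delta_rot=[[0, 0, 0], [0, 0, 0], [0, 0, 0], [0, 0, 0], [0, 0, 0], [0, 0, 0], [0, 0, 0], [0, 0, 0], [0, 0, 0], [0, 0, 0]], xyz=[[0, 0.01, -0.001], [0, 0.018, -0.001], [0, 0.025, -0.001], [0, 0.032, -0.001], [0, 0.039, -0.001], [0, 0.046, -0.001], [0, 0.053, -0.001], [0, 0.06, -0.001], [0, 0.067, -0.001], [0, 0.072, -0.001]], gripper=[0.12, 0.12, 0.12, 0.12, 0.12, 0.12, 0.12, 0.12, 0.12, 0.12])

```text
time: 15.32
ee_pos: [504.0, 2.6, 14.1]
ee_rot: [1.147, 1.247, -1.154]
contact_force: [-1.7, 0.4, 0.9]
grip_width: 11.2
```

```bash
python3 -c "
from blk import *
p,d=r.grab_frame('wrist');cv2.imwrite('pics/w8.png',p[:,:,::-1])
plan(-38,29,15,0)
"
```

```text
t 15.375 now rack [-101.9   29.1] z 14.2 F [-0.11  0.42  0.89] w 11.1
xyz(m) [-0.001   0.0639  0.0003] rot deg [0.14 0.13 0.19]
```

View pics/w8.png

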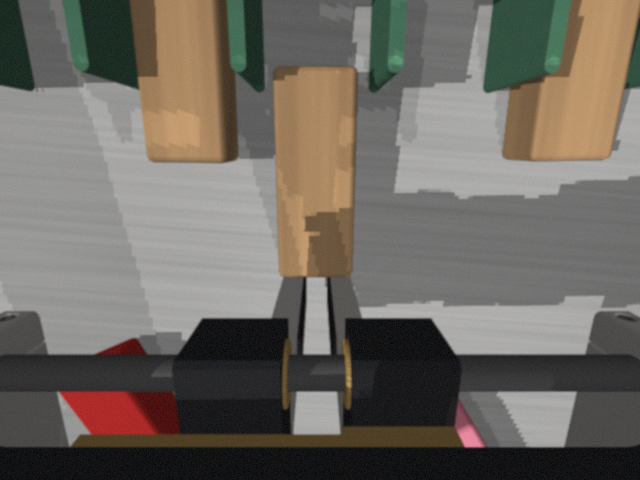

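The block is centred (cols 275–356) between the dividers at (238,60) and (396,60). Stock_a is one gap to the left and gap 4 is empty on the right. Continuing to home.

Request:
move_arm(delta_rot=[[0, 0, 0], [0, 0, 0], [0, 0, 0], [0, 0, 0], [0, 0, 0], [0, 0, 0], [0, 0, 0], [0, 0, 0], [0, 0, 0], [0, 0, 0]], xyz=[[0, 0.008, 0], [0, 0.016, 0], [0, 0.024, 0], [0, 0.032, 0], [0, 0.04, 0], [0, 0.047, 0], [0, 0.053, 0], [0, 0.057, 0], [0, 0.06, 0], [0, 0.06, 0]], gripper=[0.12, 0.12, 0.12, 0.12, 0.12, 0.12, 0.12, 0.12, 0.12, 0.12])

```text
time: 16.62
ee_pos: [564.9, 7.4, 14.0]
ee_rot: [1.147, 1.246, -1.153]
contact_force: [-0.4, 0.6, -0.0]
grip_width: 11.1
```

```bash
python3 -c "
from blk import *
plan(-38,29,15,0)
p,d=r.grab_frame('wrist');cv2.imwrite('pics/w9.png',p[:,:,::-1])
plan(-38,29,15,0)
"
```

```text
t 16.625 now rack [-41.6  29.2] z 14.0 F [-0.35  0.55 -0.04] w 11.1
xyz(m) [-0.001   0.0036  0.0002] rot deg [0.14 0.14 0.16]
t 16.675 now rack [-41.7  29.2] z 14.0 F [0.49 0.16 0.12] w 11.1
xyz(m) [-0.001   0.0037  0.0002] rot deg [0.14 0.13 0.17]
```

View pics/w9.png

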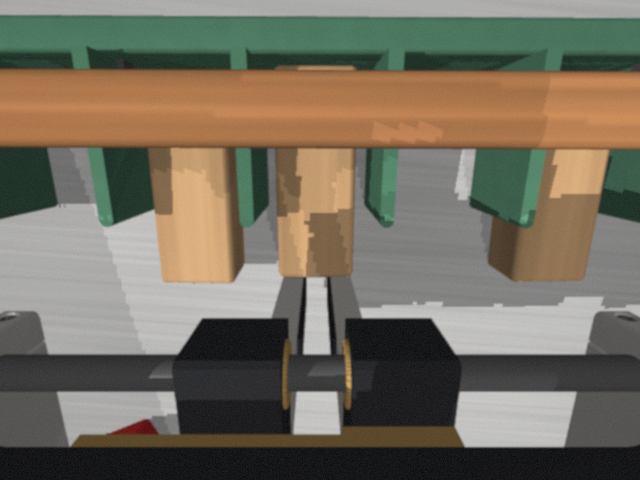

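The block is nearly home: its rear end at row 275 is level with or just past the stock blocks at row 280, and there is no stop force yet. I'll creep forward until it stops.

Request:
move_arm(delta_rot=[[0, 0, 0], [0, 0, 0], [0, 0, 0], [0, 0, 0]], xyz=[[0, 0.001, 0], [0, 0.002, 0], [0, 0.003, 0], [0, 0.003, 0]], gripper=[0.12, 0.12, 0.12, 0.12])

```text
time: 17.18
ee_pos: [566.7, 7.6, 13.9]
ee_rot: [1.146, 1.248, -1.155]
contact_force: [-2.9, -0.8, 2.2]
grip_width: 11.3
```

Request:
move_arm(delta_rot=[[0, 0, 0], [0, 0, 0], [0, 0, 0]], xyz=[[0, 0.0015, 0], [0, 0.003, 0], [0, 0.003, 0]], gripper=[0.12, 0.12, 0.12])

```text
time: 17.55
ee_pos: [566.7, 7.7, 13.5]
ee_rot: [1.144, 1.252, -1.158]
contact_force: [-7.8, -1.1, 5.3]
grip_width: 11.2
```

The tip did not advance and the force rose from about 3 N to 8 N, so the block is against the bar. Backing off and lifting away.

Request:
move_arm(delta_rot=[[0, 0, 0], [0, 0, 0], [0, 0, 0], [0, 0, 0], [0, 0, 0], [0, 0, 0], [0, 0, 0], [0, 0, 0], [0, 0, 0]], xyz=[[0, -0.01, 0], [0, -0.03, 0], [0, -0.05, 0], [-0.03, -0.06, 0], [-0.07, -0.08, 0], [-0.12, -0.1, 0], [-0.16, -0.12, 0], [-0.18, -0.13, 0], [-0.18, -0.13, 0]], gripper=[0.12, 0.12, 0.12, 0.12, 0.12, 0.12, 0.12, 0.12, 0.12])

```text
time: 18.68
ee_pos: [440.3, -2.1, 196.2]
ee_rot: [1.147, 1.25, -1.154]
contact_force: [0.7, -0.3, 0.5]
grip_width: 11.3
```

```bash
python3 -c "
from blk import *
blk('scene','s10');blk('side','d10')
plan(-38,29,15,0)
a=cv2.imread('pics/s10.png')[215:395,230:470];cv2.imwrite('pics/c10.png',cv2.resize(a,None,fx=3.3,fy=3.3))"
```

```text
scene [385. 274.] 317 rack c [-10.4  87.3] [46.6 41. ] ang 1.2
scene [365. 291.] 312 rack c [-7.6 27.9] [41.2 40.8] ang 0.4
scene [409. 293.] 159 rack c [53.6 90.9] [33.8 24.1] ang 89.5
scene [388. 310.] 187 rack c [53.8 30.2] [36.5 24.3] ang 89.7
scene [319. 325.] 393 rack c [ -9.4 -91.3] [45.2 38. ] ang 1.3
scene [342. 347.] 238 rack c [ 53.6 -89.9] [24.3 39.9] ang 0.2
side [306. 230.] 298 rack c [ 14.9 -86.2] [ 46.7 110.6] ang 85.1
side [275. 253.] 366 rack c [15.3 35.8] [ 47.3 106.1] ang 89.2
side [260. 268.] 432 rack c [12.3 94.9] [ 45.  106.1] ang 89.1
t 18.775 now rack [-167.3   29.6] z 194.6 F [-0.21 -0.36  0.47] w 10.8
xyz(m) [0.1784 0.1309 0.0008] rot deg [0.15 0.04 0.52]
```

View pics/c10.png

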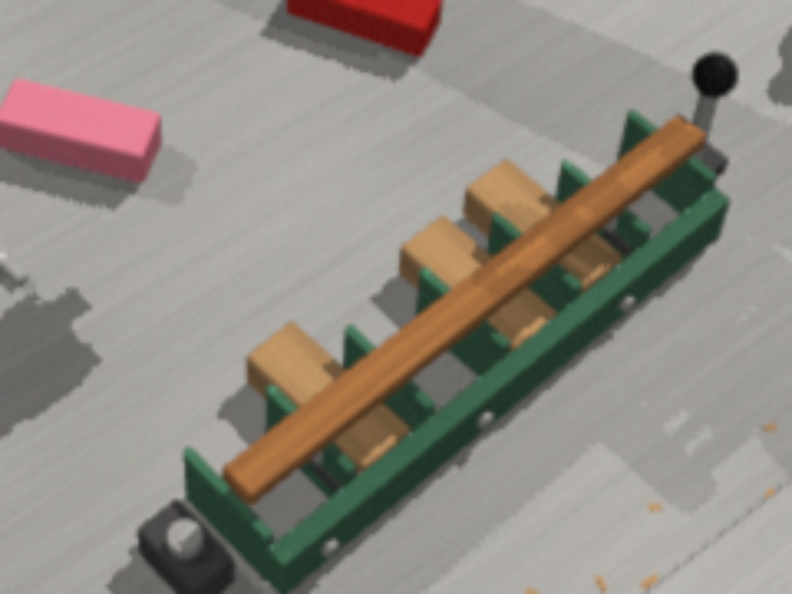

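View pics/d10.png

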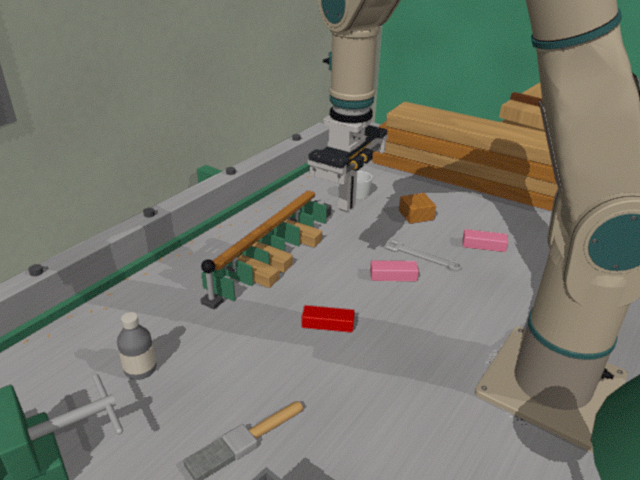

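The crop shows the block in the third gap from the ball (crop (440,250)), seated against the back bar. Its rear end reads x ≈ -28 mm against -30 nominal, with y ≈ 28–31. Nothing else has moved and the arm is clear. Handing in.

```bash
python3 -c "
from cell import r
print(r.job_done())"
```

```text
the job is handed in; nothing more can be done
None
```

The loose block is fully home in the third gap from the ball-post end, and I handed the job in at about 18.8 s. The tool gave no verdict.

- **Rail run:** the closed fingertip slid along the rail from rack y = 150 to 28.5 mm. Every force reading I took on the way was about 3.3 to 5 N. It stopped over the third gap.
- **Block:** I pushed it sideways with two open fingertips until it was square in front of the gap, then endways until it stopped. At the stop the force rose to about 8 N and the tip no longer advanced.
- **Last checks:** the scene camera puts the block at y ≈ 28–30 mm (gap centre 30), aligned within about 1°, with its rear end at x ≈ -28 mm (nominal -30). Both stock blocks measured the same as before to within about 2 mm. The bystanders looked unmoved in the pictures, and the arm was clear at z ≈ 195 mm.
- **Disagreement:** the side camera read y ≈ 36 mm for the block. It also reads both stock blocks about 4–5 mm too far left because it sees their side faces. Corrected for that, it gives about 31 mm and agrees.

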